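# Unlock the sample lock box with the double-bit key

## Task

Take the red-handled key from its stand, feel for the keyhole in the steel lock plate of the blue lock box and push the key gently in until it is fully home, then turn it clockwise until the hidden bolt lets go and the sprung lid pops up. Leave the key in the lock, fully home and turned, let go of it, never force it, and leave the bottle, vial, beaker and filter where they stand.

Things in the scene. Friction and masses are not known exactly. Their poses are not given: they have to be found in the camera images.
- key: Loose double-bit key, about 50 g, upright in the stand, bit down. Origin: centre of the bit's lower end; z up, x along the bit's width. Steel bit 16 (x) x 6 (y) mm, z 0 to 12; round shank 6 mm thick to z 43; collar 12 mm thick to z 49; red handle 32 (x) x 10 (y) mm, z 48 to 86, to be pinched across its 10 mm. A half turn about z makes no difference.
- key_tip (a point): Centre of the lower end of the key's bit (the key's origin).
- key_stand: Fixed grey stand, 64 x 64 mm foot, 46 x 46 mm block, 30 mm tall, with a slot 18.4 (x) x 8.4 (y) mm, 22 mm deep, in which the key stands 1.2 mm loose all round (key origin 8 mm above the stand's). Origin at the centre of its underside, z up; the key's x is along the stand's x at the start.
- box: Fixed blue lock box, 110 (x) x 210 (y) x 75 mm tall, origin at the centre of its underside, front faces -x. Right part (y -105 to +24 mm): lid, hinged along the back edge. Left part (y +25 to +105): fixed deck at z 75. In it sits the lock unit, a steel block 70 x 34 mm with a 4 mm thick top plate; it is clamped anywhere in a long cutout and packed up on shims, both different each time.
- lock_mid (a point): Point at box x 0, y +65, z +79 mm, axes as the box's. The keyhole, a slot through the lock's top plate, 18.4 mm long (along x) and 8.4 wide (y), is centred within 11 mm of it either way along x (y true), and the plate's top is 0 to 8 mm above it: neither measured, to be felt for. The slot goes on into the core; its floor, where the key is home, is 19 mm below the plate's top.
- lock_core (a joint): Turn of the lock core, rad: 0 as found, slot in line with the keyhole; grows clockwise seen from above to a hard stop at 1.4. Friction about 0.05 N m; stays where left; the key has 0.15 rad play in it. At about 1.0 the bolt is clear of the lid. The plate does not turn: the key turns only when its bit is wholly below it (over 16 mm deep), and is captive once turned.
- lid (a joint): Angle of the lid, rad: 0 = shut; when the bolt is clear a weak spring lifts its front edge to 0.5 (the front edge rises about 50 mm).
- amber_bottle: Loose small amber bottle, 49 mm diameter, 111 mm tall, origin under its centre; bystander.
- vial: Loose vial with black cap, 22 mm diameter, 54 mm tall, origin under its centre; bystander.
- cup: Loose clear beaker, 62 mm diameter, 70 mm tall, origin under its centre; bystander.
- filter: Loose blue disc filter, 26 mm diameter, 16 mm tall, origin under its centre; bystander.

How it is judged (in metres and radians):
On the way, in this order (a step that is already met when the one before it is completed fails the run):
1. the key stands upright deep in the keyhole (its end more than 8 mm below lock_mid), not yet turned (z of key_tip in the frame of box below 0.071 m and horizontal distance between key_tip and lock_mid below 0.015 m and angle between key's own z axis and vertical below 0.15 rad and value of joint lock_core below 0.5 rad), for 0.1 s.
2. the core is turned at least 0.9 rad by the key (which needs the key home) and the lid has popped up (value of joint lock_core above 0.9 rad and value of joint lid above 0.2 rad and z of key_tip in the frame of box below 0.071 m), for 0.2 s.
At the end, for the whole second after the job is handed in: The lid stands open (over 0.2 rad), the core is turned by over 0.9 rad, and the key stands in the keyhole at rest, its end more than 8 mm below the level of lock_mid and within 15 mm of it sideways, within 0.25 rad of upright, let go (all of step 2 and horizontal distance between key_tip and lock_mid below 0.015 m and angle between key's own z axis and vertical below 0.25 rad and linear speed of key below 0.02 m/s); the robot touches nothing.
It fails at once if the key is pressed on or twisted in the box with more than 35 N (contact force between key and box above 35 N).
It fails at once if the bottle, vial, beaker or filter is moved by more than 20 mm (distance of any of amber_bottle, vial, cup, filter from where it was at the start of the episode above 0.02 m).
It also fails if it takes over 64 s, if anything falls off the work surface, if the arm or the gripper's body presses on something with over 40 N, if the wrist force passes 120 N, or if a joint passes its speed limit or range.

## Robot

A 7-joint arm with a two-finger parallel gripper is mounted at the origin on a cart in front of the work surface, level with it; the furniture and walls round the work are solid. World frame = base frame: x ahead of the robot, y to its left, z up, the work surface at z = 0. Lengths are in mm, angles in degrees, forces in N, time in s.
With the tool pointing down it reaches from about 425 to 1025 mm from the base axis. Payload 9.4 kg.
Tool frame: the origin (TCP) lies at the very end of the fingers, on their centre line; the grasp point (between the pads) lies 19 mm behind it (tcp_to_grasp is the distance from the TCP to the grasp point, in mm); y points along the fingers, x is the direction in which the jaws open and shut, and the axes are right-handed (so a half turn about y gives the same grasp; the last joint's range is limited). The gripper opens to 85 mm and grips with 20 to 120 N. Pads are 22 mm wide; open, the fingers measure 114 mm over their backs; the gripper's body (76 mm by 85 mm) begins 54 mm behind the grasp point. The pads swing forward as they close: fully open they stand 13 mm farther back than shut.
Start: joints at [70.033, 34.337, -0.143, 91.639, 0.103, 54.024, -4.572], TCP at [194.628, -698.387, 231.275] pointing down, gripper open.
Joint ranges: [-147.43, 147.43], [-19.82, 112.94], [-74.19, 73.91], [6.32, 146.72], [-59.91, 239.91], [6.04, 106.73], [-150.56, 150.56]. Speed limits (degrees/s): [127.2, 127.2, 172.46, 172.46, 180, 180, 180].

## Interface

Orientations are given as a 3x3 rotation matrix whose columns are the frame's x, y, z axes.
In Python, from rig import state, capture, camera_params, finish_job, boxes_of, tcp_to_grasp gives the robot as it stands.
- The arm moves only by the shell command python3 -m handwheel 'ROWS' [FORCE]. ROWS is JSON, a list of rows, each a list of 7 numbers: the shift along the world's x, y, z in m, then the turn, a rotation vector about the world's x, y, z in rad, then the opening, from 0 (shut) to 1 (fully open). In form: [[x, y, z, rx, ry, rz, hand], ...]. A call has 1 to 5 rows; each row shifts and turns the commanded pose from where the row before left it; what a row does not reach is not made up. A row lasts 1/12 s, in which the tool goes at most 41.7 mm and 7.16 degrees, less where a joint would pass 70% of its speed; a pose out of reach is approached as far as the arm can. A call with a gripper value outside its range is refused whole. The fingers move at their own pace and stop on an object; FORCE is the grip in N (left out, the last holds). Time passes only in rows, so rows that do not move let the fingers close. It gives the time, the measured TCP pose, the force and the opening at its end, in the units of the state.
- state(): the state, without advancing time (a new reading comes with each control period).
- capture(name): name is "scene" or "top"; returns the picture (400x640x3 uint8, red, green, blue); there is no depth.
- camera_params(name): a dict with "fx", "fy", "cx", "cy" (pixels), "D" ([k1, k2, p1, p2, k3] as OpenCV has them; the pictures are not rectified), "origin" and "rotation" of the camera in the world. Camera axes: x right, y down, z forward; pixel columns grow to the right and rows downward; lengths in mm; the calibration is good to about 2 mm. A picture is of the moment at which its call begins. camera_params takes no time and is no camera call.
- finish_job(): hands the job in, once; it reports no verdict.
Trained networks look in the newest picture that a camera, given by its name, has taken for a name from the list of things; names that differ only in an ending like _2 or _b are one class to them, and where a whole thing is asked for, a point or a joint stands for the part that bears it (a point fixed in the world has none). Each returns a list of dicts, best first, with "confidence" (0 to 1); they miss things now and then, are a little off and sometimes report something else, mostly with a low value. They report only what shows in the picture. A call takes as long as a camera call.
- boxes_of(camera, target): "point" ([column, row] in pixels, amid what is visible of it).
The state is a dict: "time_s": time; "joint_positions": joint angles; "joint_velocities": joint speeds; "joint_torque": joint torques, N m; "tool_pos": TCP position; "orientation": TCP orientation; "force": force on the tool from outside, world axes, zero at the start; "ft_torque": the same for the moment, N m; "grip_width": finger opening in mm.
Only numpy, scipy, OpenCV 4.12 (cv2) and the standard library are available. Lean on these libraries where they do the work, as an engineer would, in place of code of your own. Each camera call takes 0.05 s, during which the arm holds its last target.

## Working session

There is one attempt and no reset: what is moved stays moved. The work goes in short steps, Python scripts to look and compute and a shell command to move; the robot and the scene stay as the last step left them, time stands still between calls to the robot, and variables do not carry over. Pictures are saved under pics/ and viewed, and the job is handed in when it is done.

```bash
ls; mkdir -p pics; python3 - <<'E'
from rig import *
import cv2
s=state();print(s)
print(tcp_to_grasp)
for n in("scene","top"):
    im=capture(n);cv2.imwrite(f"pics/{n}0.png",im[:,:,::-1]);print(n,camera_params(n))
    for t in("key","key_stand","box","lock_core","lid","amber_bottle","vial","cup","filter"):
        print(t,[(b["point"],round(b["confidence"],2)) for b in boxes_of(n,t)][:2])
E
```

```text
pics
{'time_s': 0.0, 'joint_positions': array([70.03306696, 34.38484123, -0.14726898, 91.68296116,  0.10616701,
       54.02264449, -4.57243305]), 'joint_velocities': array([ 0.06512412,  0.04745567,  0.05244994, -0.11384463, -0.0044564 ,
        0.03096309,  0.0267005 ]), 'joint_torque': array([-1.44966521e-03, -7.76461458e+01,  1.56444602e+00, -2.58015347e+01,
        1.24248714e-02,  9.10820730e-03, -2.94714951e-06]), 'tool_pos': array([ 194.48497341, -697.92237986,  230.39983075]), 'orientation': array([[ 2.68558566e-01, -5.86398549e-04,  9.63263179e-01],
       [-9.63262082e-01,  1.46388486e-03,  2.68559151e-01],
       [-1.56758908e-03, -9.99998757e-01, -1.71716669e-04]]), 'force': array([ 1.24080731, -0.94346772,  0.04389973]), 'ft_torque': array([-0.03334124, -0.03842819,  0.04332794]), 'grip_width': 85.20432191973029}
18.700000000000003
scene {'fx': 421.4640931417213, 'fy': 421.4640931417213, 'cx': 312.34032460660035, 'cy': 198.02606365730674, 'D': array([-0.00069115,  0.        ,  0.        ,  0.        ,  0.        ]), 'origin': array([ -88.30982411, -647.08633055,  581.59
[... 447 characters left out ...]
, 0.42), ([280.5, 165.1], 0.29)]
top {'fx': 376.2852591819444, 'fy': 376.2852591819444, 'cx': 317.7536642468677, 'cy': 203.74792289795494, 'D': array([-0.04439001,  0.        ,  0.        ,  0.        ,  0.        ]), 'origin': array([ 421.60049604, -158.92068899,  981.68028012]), 'rotation': array([[-0.00714403, -0.99716057,  0.07496505],
       [-0.99997318,  0.00724505,  0.00107567],
       [-0.00161574, -0.07495535, -0.99718558]])}
key [([224.9, 167.4], 0.42)]
key_stand [([230.1, 174.6], 0.88)]
box [([314.9, 202.1], 0.94)]
lock_core []
lid [([327.1, 212.0], 0.9)]
amber_bottle [([396.7, 253.3], 0.79)]
vial [([329.1, 212.2], 0.6)]
cup [([261.6, 144.2], 0.68)]
filter [([242.6, 189.7], 0.6)]
```

View pics/scene0.png

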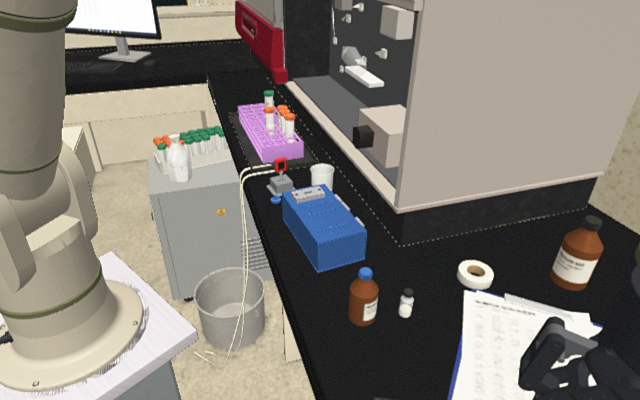

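View pics/top0.png

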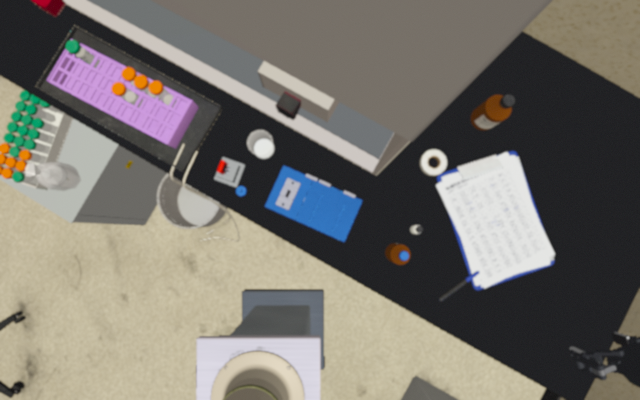

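```bash
python3 - <<'E'
import cv2
a=cv2.imread("pics/top0.png")[120:300,200:420]
cv2.imwrite("pics/topc.png",cv2.resize(a[:, :],None,fx=3.6,fy=3.3,interpolation=cv2.INTER_CUBIC))
a=cv2.imread("pics/scene0.png")[130:290,230:430]
cv2.imwrite("pics/scenec.png",cv2.resize(a,None,fx=3.5,fy=3.5,interpolation=cv2.INTER_CUBIC))
E
```

```text
(no output)
```

View pics/topc.png

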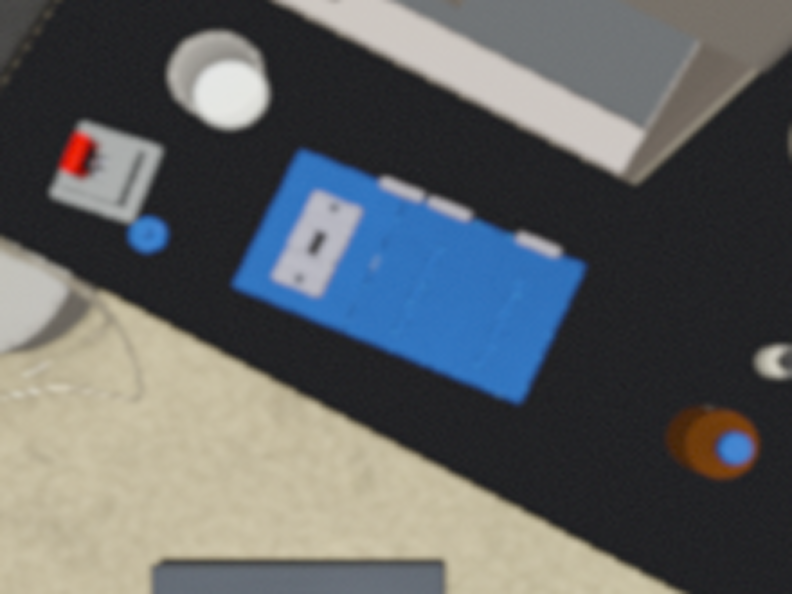

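View pics/scenec.png

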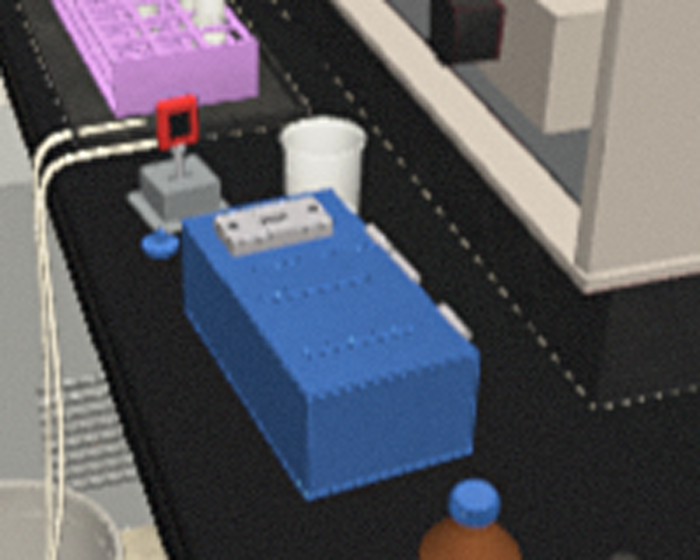

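The top view shows the key in its stand at about px (223,168), the filter at (241,190), the beaker at (261,144), and the box at (315,203). The keyhole is at about (288,194). Next I'll fit the poses numerically from silhouettes.

```bash
cat > h.py <<'E'
import numpy as np,cv2
from scipy.optimize import least_squares
from rig import *
def proj(n,P):
    c=camera_params(n);R=c["rotation"];X=np.atleast_2d(P)
    rv=cv2.Rodrigues(R.T)[0];t=-R.T@c["origin"]
    K=np.array([[c["fx"],0,c["cx"]],[0,c["fy"],c["cy"]],[0,0,1]])
    return cv2.projectPoints(X.astype(float).reshape(-1,1,3),rv,t,K,c["D"])[0][:,0]
def ray(n,p,z):
    c=camera_params(n);K=np.array([[c["fx"],0,c["cx"]],[0,c["fy"],c["cy"]],[0,0,1]])
    u=cv2.undistortPoints(np.array([[p]],float),K,c["D"])[0,0]
    d=c["rotation"]@np.array([u[0],u[1],1]);o=c["origin"]
    return o+d*(z-o[2])/d[2]
def Rz(a):return np.array([[np.cos(a),-np.sin(a),0],[np.sin(a),np.cos(a),0],[0,0,1]])
def boxpts(x0,x1,y0,y1,z0,z1):return np.array([[x,y,z] for x in(x0,x1) for y in(y0,y1) for z in(z0,z1)],float)
E
python3 - <<'E'
from h import *
def biggest(m,near=None):
    n,l,s,c=cv2.connectedComponentsWithStats(m.astype(np.uint8))
    i=1+np.argmax(s[1:,4]) if near is None else 1+np.argmin(np.hypot(*(c[1:]-near).T)+1000*(s[1:,4]<15))
    print(' area',s[i,4],c[i]);return (l==i).astype(np.uint8)
def hullpts(m):
    m4=cv2.resize(m*255,None,fx=8,fy=8,interpolation=cv2.INTER_LINEAR)>127
    c=max(cv2.findContours(m4.astype(np.uint8),cv2.RETR_EXTERNAL,cv2.CHAIN_APPROX_NONE)[0],key=cv2.contourArea)
    h=cv2.convexHull(c)[:,0].astype(float)
    # densify hull
    out=[]
    for a,b in zip(h,np.roll(h,-1,0)):
        k=max(1,int(np.hypot(*(b-a))//8)); out+= [a+(b-a)*i/k for i in range(k)]
    return (np.array(out)+.5)/8-.5
def dist(n,pts,P):
    h=cv2.convexHull(proj(n,P).astype(np.float32))
    return np.array([cv2.pointPolygonTest(h,(float(a),float(b)),True) for a,b in pts])
I={n:cv2.imread(f"pics/{n}0.png") for n in("top","scene")}
B={};Rr={}
for n in I:
    h=cv2.cvtColor(I[n],cv2.COLOR_BGR2HSV);H,S,V=cv2.split(h)
    B[n]=hullpts(biggest((H>98)&(H<118)&(S>130)&(V>60)))
    rm=((H<8)|(H>172))&(S>150)&(V>80)
    Rr[n]=hullpts(biggest(rm,(223,168) if n=="top" else (281,166)))
bp=boxpts(-55,55,-105,105,0,75)
def f(p,ns):
    P=bp@Rz(p[2]).T+[p[0],p[1],0]
    return np.concatenate([dist(n,B[n],P) for n in ns])
g=ray("top",(315,203),75);print(g)
for ns in (("top",),("scene",),("top","scene")):
    best=min((least_squares(f,[g[0],g[1],a],args=(ns,),diff_step=1e-4,x_scale=[1,1,.01],loss="soft_l1") for a in(-.6,-.4,-.2,.2)),key=lambda r:r.cost)
    print("box",ns,best.x,np.abs(best.fun).mean())
p=best.x
kp=boxpts(-16,16,-5,5,48,86)
def fk(q,ns):
    P=kp@Rz(q[2]).T+[q[0],q[1],8]
    return np.concatenate([dist(n,Rr[n],P) for n in ns])
g=ray("top",(223,168),94)
for ns in (("top",),("scene",),("top","scene")):
  for r in sorted((least_squares(fk,[g[0],g[1],a],args=(ns,),diff_step=1e-4,x_scale=[1,1,.01]) for a in np.arange(-1.5,1.6,.5)),key=lambda r:r.cost)[:2]:
    print("key",ns,r.x,np.abs(r.fun).mean())
lm=np.array([0,65,79])@Rz(p[2]).T+[p[0],p[1],0];print("lock_mid",lm)
for n in I: print(n,proj(n,lm))
np.save("fit.npy",np.r_[p])
E
```

```text
area 3643 [316.33406533 205.3414768 ]
 area 85 [220.65882353 166.23529412]
 area 4578 [324.86107471 230.9423329 ]
 area 124 [280.10483871 164.25806452]
[ 491.62260737 -151.30083785   75.        ]
box ('top',) [ 4.92125007e+02 -1.47280579e+02 -4.19437355e-01] 1.678516738597115
box ('scene',) [ 4.89284997e+02 -1.46753028e+02 -4.23527099e-01] 0.30531335943455523
box ('top', 'scene') [ 4.89908179e+02 -1.46681181e+02 -4.24050502e-01] 1.0102834922324155
key ('top',) [ 5.83871729e+02  7.84090458e+01 -2.03865382e-01] 0.5987374917096356
key ('top',) [ 5.83248082e+02  7.81988882e+01 -4.06624482e-01] 0.6242388297518211
key ('scene',) [ 5.80274600e+02  7.53990872e+01 -8.43355286e-02] 0.2719972142420317
key ('scene',) [580.32107879  75.46820423   0.        ] 0.3188264131275895
key ('top', 'scene') [ 5.82591313e+02  7.78119222e+01 -1.54378170e-01] 0.5431236125456913
key ('top', 'scene') [582.69144075  77.9413831    2.892377  ] 0.5761525894576408
lock_mid [516.65279095 -87.43824251  79.        ]
top [[288.44213292 192.71842004]]
scene [[309.66474828 194.41352399]]
```

```bash
python3 - <<'E'
from h import *
p=np.load("fit.npy")
def ov(n,sets,c0,c1,f,out):
    I=cv2.imread(f"pics/{n}0.png")[c0[1]:c1[1],c0[0]:c1[0]];I=cv2.resize(I,None,fx=f,fy=f,interpolation=cv2.INTER_CUBIC)
    for P,col in sets:
        h=cv2.convexHull(proj(n,P).astype(np.float32))[:,0]
        q=((h-c0+.5)*f).astype(int)
        cv2.polylines(I,[q],True,col,1)
    cv2.imwrite(out,I)
W=lambda P:P@Rz(p[2]).T+[p[0],p[1],0]
k=[582.6,77.8,-.154]
K=lambda P,z:P@Rz(k[2]).T+[k[0],k[1],z]
sets=[(W(boxpts(-55,55,-105,105,75,75.01)),(0,255,0)),(W(boxpts(-55,55,-105,105,0,.01)),(0,255,255)),(K(boxpts(-16,16,-5,5,48,86),8),(255,255,0)),(K(boxpts(-23,23,-23,23,30,30.01),0),(0,255,0)),(K(boxpts(-32,32,-32,32,0,.1),0),(0,255,255)),
 (W(boxpts(-35,35,48,82,79,79.01)),(0,0,255)),(W(boxpts(-9.2,9.2,60.8,69.2,79,79.01)),(0,0,255))]
ov("top",sets,(205,130),(375,250),4.7,"pics/ov1.png")
ov("scene",sets,(240,140),(380,280),4.2,"pics/ov2.png")
E
```

```text
(no output)
```

View pics/ov1.png

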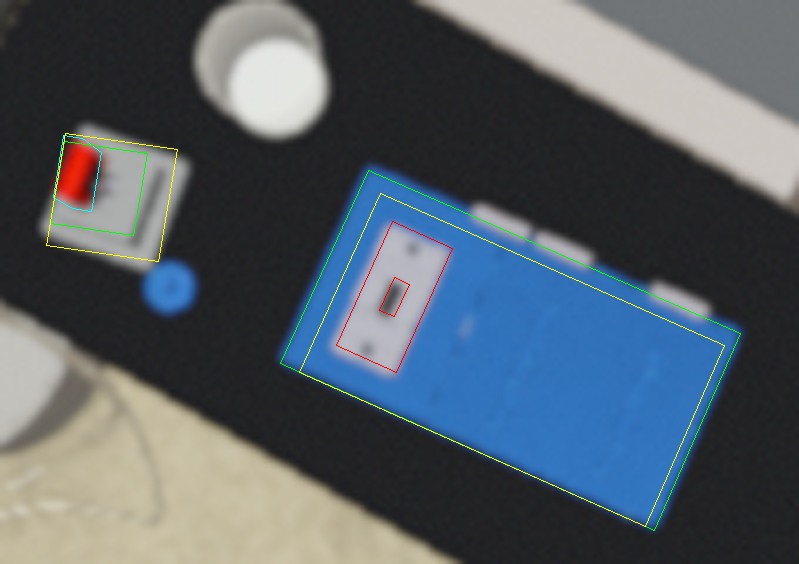

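View pics/ov2.png

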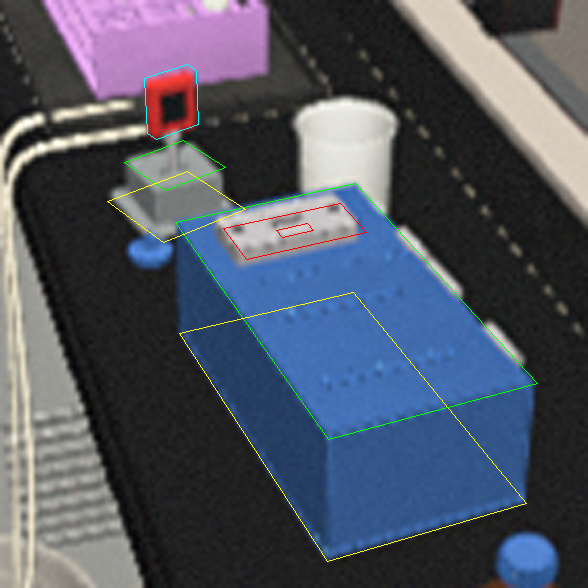

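```bash
cat >> h.py <<'E'
def hullpts(m):
    c=max(cv2.findContours(m.astype(np.uint8),cv2.RETR_EXTERNAL,cv2.CHAIN_APPROX_NONE)[0],key=cv2.contourArea)
    h=cv2.convexHull(c)[:,0].astype(float);out=[]
    for a,b in zip(h,np.roll(h,-1,0)):
        k=max(1,int(np.hypot(*(b-a))//8)); out+= [a+(b-a)*i/k for i in range(k)]
    return (np.array(out)+.5)/8-.5
def dist(n,pts,P):
    h=cv2.convexHull(proj(n,P).astype(np.float32))
    return np.array([cv2.pointPolygonTest(h,(float(a),float(b)),True) for a,b in pts])
def up(img,f=8):return cv2.resize(img,None,fx=f,fy=f,interpolation=cv2.INTER_LINEAR)
def pick(m,pt):
    n,l,s,c=cv2.connectedComponentsWithStats(m.astype(np.uint8))
    ys,xs=np.nonzero(m);j=np.argmin((xs-pt[0]*8)**2+(ys-pt[1]*8)**2);return l==l[ys[j],xs[j]]
E
python3 - <<'E'
from h import *
I={n:cv2.imread(f"pics/{n}0.png") for n in("top","scene")}
seed={"top":dict(stand=(232,178),key=(221,167),box=(330,215)),"scene":dict(stand=(280,187),key=(277,166),box=(325,235))}
C={}
dbg=[]
for n in I:
    u=up(I[n]);hsv=cv2.cvtColor(u,cv2.COLOR_BGR2HSV);H,S,V=cv2.split(hsv)
    b,g,r=[u[:,:,i].astype(int) for i in range(3)]
    red=(r-np.maximum(g,b)>85)
    grey=(g>(95 if n=="top" else 70))&(S<70)
    blue=(b-r>55)&(b>95) if n=="top" else (b-r>40)
    for k,m in(("stand",grey),("key",red),("box",blue)):
        m=pick(m,seed[n][k]);C[n,k]=hullpts(m)
        q=C[n,k];print(n,k,m.sum()/64,q.min(0),q.max(0))
        u[m^cv2.erode(m.astype(np.uint8),np.ones((3,3))).astype(bool)]=(0,255,0)
    c0,c1=((205,130),(305,200)) if n=="top" else ((250,140),(350,220))
    dbg.append(u[c0[1]*8:c1[1]*8,c0[0]*8:c1[0]*8]);cv2.imwrite(f"pics/seg_{n}.png",dbg[-1])
bp=boxpts(-55,55,-105,105,0,75)
for ns in (("top",),("scene",),("top","scene")):
    f=lambda p:np.concatenate([dist(n,C[n,"box"],bp@Rz(p[2]).T+[p[0],p[1],0]) for n in ns])
    r=least_squares(f,[490,-147,-.42],diff_step=1e-4,x_scale=[1,1,.01],loss="soft_l1");print("box",ns,r.x,np.abs(r.fun).mean())
kp=boxpts(-16,16,-5,5,48,86)+[0,0,8]
def sp(t):return np.vstack([boxpts(-32,32,-32,32,0,t),boxpts(-23,23,-23,23,0,30)])
for ns in (("top",),("scene",),("top","scene")):
    f=lambda p:np.concatenate([dist(n,C[n,"stand"],sp(6)@Rz(p[2]).T+[p[0],p[1],0]) for n in ns])
    r=least_squares(f,[580,77,-.3],diff_step=1e-4,x_scale=[1,1,.01],loss="soft_l1");print("stand",ns,r.x,np.abs(r.fun).mean())
    f=lambda p:np.concatenate([dist(n,C[n,"key"],kp@Rz(p[2]).T+[p[0],p[1],0]) for n in ns])
    r=least_squares(f,[580,77,-.3],diff_step=1e-4,x_scale=[1,1,.01],loss="soft_l1");print("key",ns,r.x,np.abs(r.fun).mean())
E
```

```text
top stand 535.296875 [213.3125 156.3125] [244.5625 187.4375]
top key 75.890625 [216.3125 159.6875] [225.1875 172.4375]
top box 3655.75 [263.9375 164.6875] [362.3125 241.9375]
scene stand 431.90625 [265.6875 171.0625] [295.1875 196.4375]
scene key 107.375 [274.3125 156.5625] [285.9375 172.1875]
scene box 4709.9375 [281.3125 183.3125] [366.6875 272.6875]
box ('top',) [ 4.91797697e+02 -1.46982959e+02 -4.25995963e-01] 0.9710189855955044
box ('scene',) [ 4.90406587e+02 -1.45703341e+02 -4.26036456e-01] 0.25929016398756727
box ('top', 'scene') [ 4.90885668e+02 -1.46004345e+02 -4.26425485e-01] 0.6392907111860517
stand ('top',) [ 5.81318828e+02  7.48283835e+01 -3.56203049e-01] 0.4448654368647675
key ('top',) [ 5.82598617e+02  7.78496298e+01 -5.41259171e-01] 0.8054713598404375
stand ('scene',) [ 5.83359783e+02  8.19538747e+01 -3.23441206e-01] 0.7572470985834596
key ('scene',) [ 5.79785061e+02  7.58628878e+01 -4.13109507e-02] 0.4126255178668737
stand ('top', 'scene') [ 5.81177481e+02  7.58567588e+01 -3.56269495e-01] 0.6886942384189598Traceback (most recent call last):
  File "<stdin>", line 28,
[... 1078 characters left out ...]
                 ^^^
    df = [f_eval - f0 for f_eval in f_evals]
                                    ^^^^^^^
    f = np.atleast_1d(self.fun(x, *self.args, **self.kwargs))
                      ~~~~~~~~^^^^^^^^^^^^^^^^^^^^^^^^^^^^^^
    return np.atleast_1d(self.fun(x))
                         ~~~~~~~~^^^
    return self.f(x, *self.args, **self.kwargs)
           ~~~~~~^^^^^^^^^^^^^^^^^^^^^^^^^^^^^^
  File "<stdin>", line 27, in <lambda>
  File "h.py", line 23, in dist
    h=cv2.convexHull(proj(n,P).astype(np.float32))
                     ~~~~^^^^^
  File "h.py", line 5, in proj
    c=camera_params(n);R=c["rotation"];X=np.atleast_2d(P)
ValueError: time passes only in moves, steps and waits
```

View pics/seg_top.png

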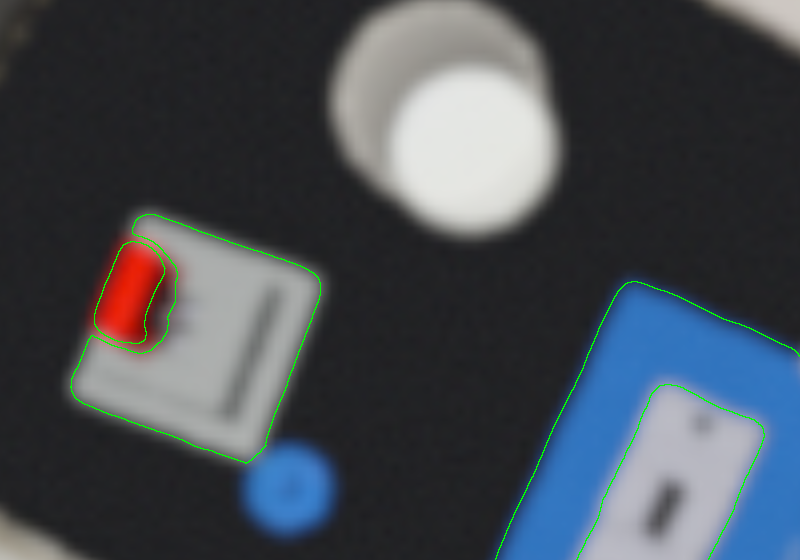

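View pics/seg_scene.png

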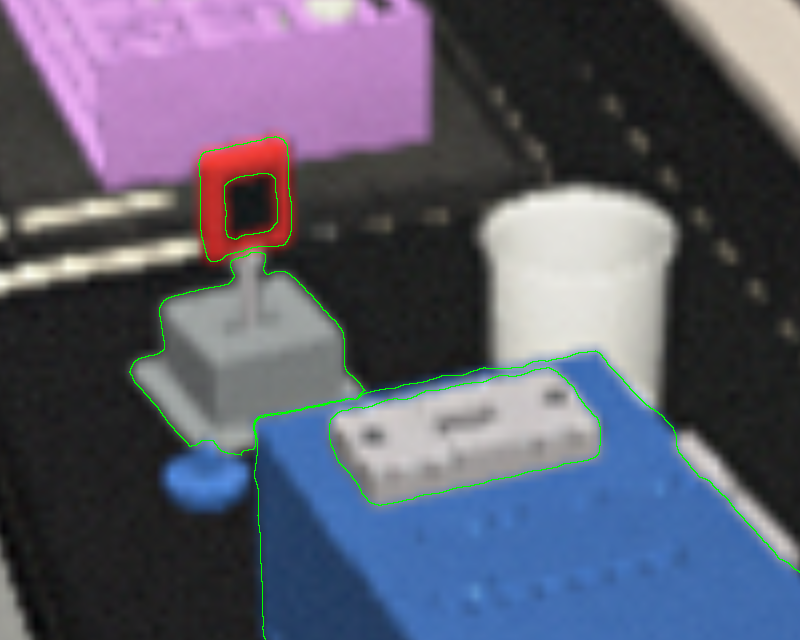

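```bash
python3 - <<'E'
from rig import *
import json
json.dump({n:{k:(v.tolist() if hasattr(v,'tolist') else v) for k,v in camera_params(n).items()} for n in("scene","top")},open("cam.json","w"))
E
sed -i 's/^def proj/import json\n_C={n:{k:np.array(v) for k,v in d.items()} for n,d in json.load(open("\.\/cam.json")).items()}\ncamera_params=lambda n:_C[n]\ndef proj/' h.py
cat > st.py <<'E'
from rig import state
import numpy as np
s=state();R=s["orientation"]
print("t %.2f pos %s F %s M %s w %.1f yawx %.2f tilt %.2f j %s"%(s["time_s"],s["tool_pos"].round(1),s["force"].round(1),s["ft_torque"].round(2),s["grip_width"],np.degrees(np.arctan2(R[1,0],R[0,0])),np.degrees(np.arccos(-R[2,1])),s["joint_positions"].round(0)))
E
python3 -m handwheel '[[0.0176,0.0352,0,0,0,0.1145,0.7],[0.0176,0.0352,0,0,0,0.1145,0.6],[0.0176,0.0352,0,0,0,0.1145,0.5],[0.0176,0.0352,0,0,0,0.1145,0.5],[0.0176,0.0352,0,0,0,0.1145,0.5]]'; python3 st.py
```

```text
time_s: 1.42
tool_pos: [283.1, -520.7, 231.5]
orientation: [[0.751, 0.0, 0.66], [-0.66, -0.001, 0.751], [0.0, -1.0, -0.0]]
force: [0.2, -0.1, 0.1]
grip_width: 42.8
t 1.42 pos [ 283.1 -520.7  231.5] F [ 0.2 -0.1  0.1] M [-0.03  0.01  0.  ] w 42.8 yawx -41.31 tilt 0.03 j [ 63.  26. -10. 109.   6.  46.   8.]
```

```bash
python3 -m handwheel '[[0.0176,0.0352,0,0,0,0.1145,0.5],[0.0176,0.0352,0,0,0,0.1145,0.5],[0.0176,0.0352,0,0,0,0.1145,0.5],[0.0176,0.0352,0,0,0,0.1145,0.5],[0.0176,0.0352,0,0,0,0.1145,0.5]]'>/dev/null; python3 st.py
python3 -m handwheel '[[0.0176,0.0352,0,0,0,0.1145,0.5],[0.0176,0.0352,0,0,0,0.1145,0.5],[0.0176,0.0352,0,0,0,0.1145,0.5],[0.0176,0.0352,0,0,0,0.1145,0.5],[0.0176,0.0352,0,0,0,0.1145,0.5]]'>/dev/null;  python3 st.py
python3 -m handwheel '[[0.0176,0.0352,0,0,0,0.1145,0.5],[0.0176,0.0352,0,0,0,0.1145,0.5],[0.0176,0.0352,0,0,0,0.1145,0.5],[0.0176,0.0352,0,0,0,0.1145,0.5],[0.0176,0.0352,0,0,0,0.1145,0.5]]'>/dev/null;  python3 st.py
```

```text
t 1.83 pos [ 371.2 -344.8  231.6] F [ 0.5 -0.4 -0.3] M [-0.02 -0.07  0.05] w 42.6 yawx -8.51 tilt 0.05 j [ 52.  21. -21. 119.  11.  42.  16.]
t 2.25 pos [ 459.2 -168.8  231.7] F [ 1.2  0.8 -1. ] M [-0.03 -0.04  0.01] w 42.5 yawx 24.28 tilt 0.06 j [ 38.  21. -32. 121.  16.  43.  20.]
t 2.67 pos [547.3   7.3 231.6] F [ 0.7  0.3 -0.6] M [-0.06 -0.03  0.01] w 42.5 yawx 57.08 tilt 0.05 j [ 22.  27. -40. 113.  23.  48.  26.]
```

```bash
cat > key.py <<'E'
from h import *
I={n:cv2.imread(f"pics/{n}0.png") for n in("top","scene")}
# lock triangulation: keyhole darkest blob and plate screws
for n,(a,b,c,d) in {"top":(270,170,305,215),"scene":(290,178,330,205)}.items():
    u=up(I[n][b:d,a:c],16); cv2.imwrite(f"pics/lk_{n}.png",u)
E
python3 key.py
```

```text
(no output)
```

View pics/lk_top.png

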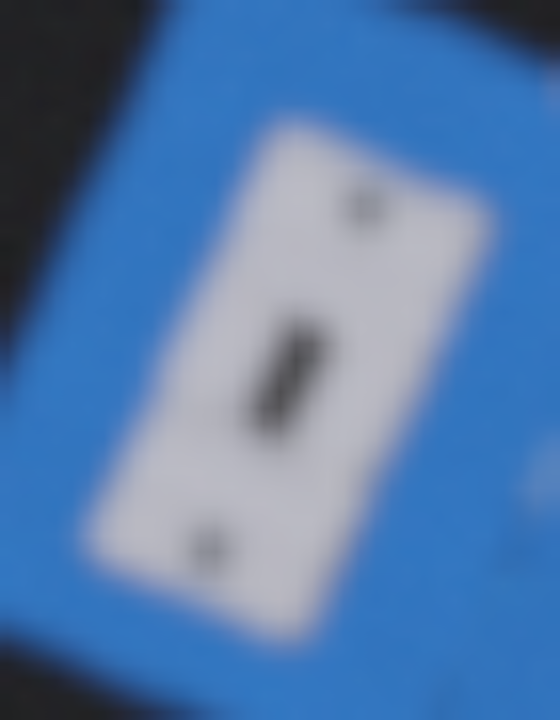

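View pics/lk_scene.png

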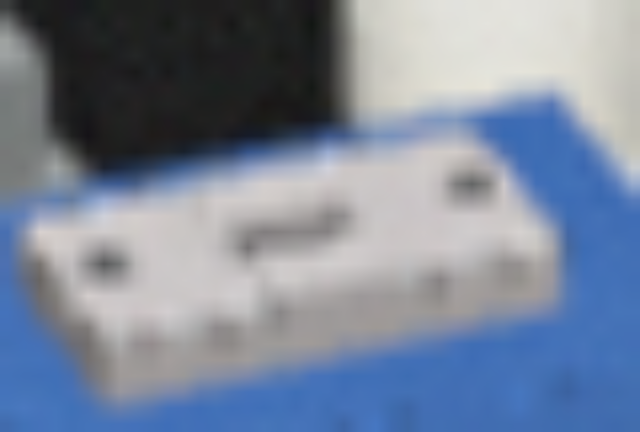

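Keyhole centre: top px (287.3,193.3), scene px (307.7,191.7).

```bash
python3 - <<'E'
from h import *
fits={"top":(491.8,-147.0,-.426),"scene":(490.4,-145.7,-.426)}
ob={"top":(287.3,193.25),"scene":(307.7,191.7)}
J=(490.9,-146.0,-.4264)
for lab,F in (("per-camera",fits),("joint",{n:J for n in fits})):
  def f(p):
    return np.concatenate([proj(n,np.array([p[0],p[2],79+p[1]])@Rz(F[n][2]).T+[F[n][0],F[n][1],0])[0]-ob[n] for n in ob])
  r=least_squares(lambda p:np.r_[f(p),(p[2]-65)/2.],[0,4,65]);print(lab,"dx,h,y",r.x,f(r.x))
for b in(J,fits["top"],fits["scene"]):
  print((np.array([r.x[0],65,79])@Rz(b[2]).T+[b[0],b[1],0]))
# key x/y refine: top & scene handle centre
ko={"top":None}
I=cv2.imread("pics/top0.png")
for k,o in((( 581.2,75.9,-.345),0),):
  print(proj("top",np.array([k[0],k[1],94])),proj("scene",np.array([k[0],k[1],75])))
print([ray("top",p,h)[:2].round(1) for p,h in(((396.7,250),111),((241,190),16),((263.5,148),70))])
E
```

```text
per-camera dx,h,y [-4.61560701  7.60624225 65.21488167] [ 0.16732134  0.01906839 -0.05702012 -0.01722176]
joint dx,h,y [-4.3072088   7.46568578 65.15303976] [-0.16482279  0.28566857  0.33448687 -0.01812118]
[513.86218518 -85.03861797  79.        ]
[514.73779879 -86.02943797  79.        ]
[513.33779879 -84.72943797  79.        ]
[[219.76067476 165.7622525 ]] [[280.54629966 164.18227436]]
[array([ 378.9, -339.1]), array([531.3,  40.4]), array([628.8, -25.3])]
```

```bash
python3 -m handwheel '[[0.017,0.0343,0,0,0,0.1145,0.5],[0.017,0.0343,0,0,0,0.1145,0.5],[0,0,-0.04,0,0,0,0.5],[0,0,-0.04,0,0,0,0.5],[0,0,-0.03,0,0,0,0.5]]'>/dev/null; python3 -m handwheel '[[0,0,0,0,0,0,0.5]]'>/dev/null;python3 st.py
python3 - <<'E'
from h import *
for n,c in (("scene",(230,90,350,210)),("top",(190,130,290,210))):
    im=capture(n)[:,:,::-1];cv2.imwrite(f"pics/{n}1.png",im)
    cv2.imwrite(f"pics/{n}1c.png",up(np.ascontiguousarray(im[c[1]:c[3],c[0]:c[2]]),5))
E
```

```text
t 3.17 pos [577.8  73.4 116.2] F [-0.9 -0.5 -0.8] M [-0.05  0.06 -0.04] w 42.9 yawx 69.94 tilt 0.46 j [ 12.  38. -36. 114.  35.  40.  23.]
```

View pics/scene1c.png

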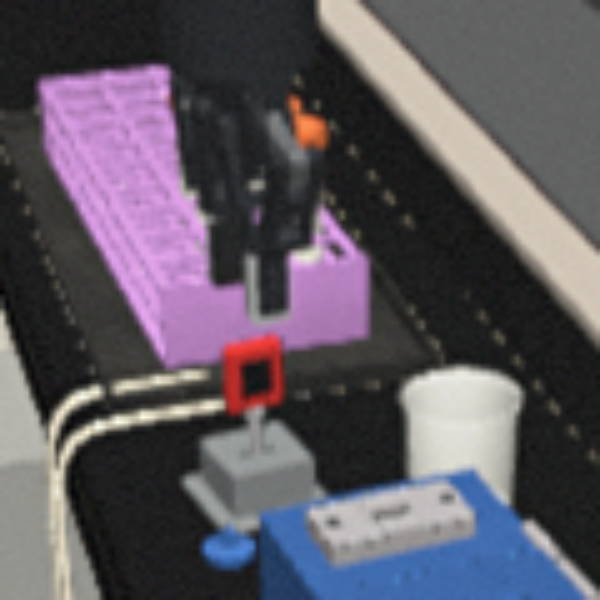

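View pics/top1c.png

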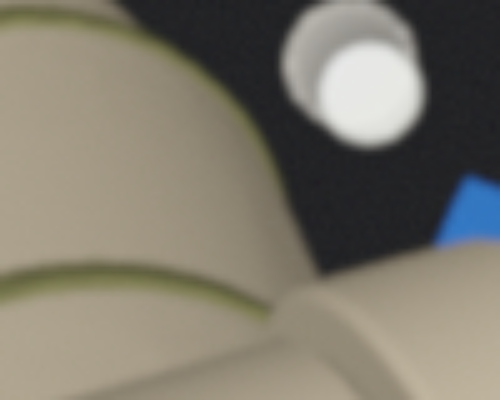

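```bash
python3 -m handwheel '[[0.0034,0.0024,0.0,0,0,0,0.5],[0,0,0,0,0,0,0.5]]'>/dev/null;python3 st.py
```

```text
t 3.43 pos [586.   77.4 123.6] F [-0.2 -0.6  0.5] M [0.01 0.03 0.  ] w 42.7 yawx 69.88 tilt 0.24 j [ 11.  37. -37. 113.  34.  40.  23.]
```

```bash
python3 -m handwheel '[[0,0,0,0,0,0,0.5],[0,0,0,0,0,0,0.5]]'>/dev/null;python3 st.py
```

```text
t 3.60 pos [584.8  76.5 122.8] F [ 0.1 -0.5  0.3] M [-0.06 -0.01  0.01] w 42.6 yawx 69.87 tilt 0.14 j [ 11.  37. -37. 114.  34.  40.  23.]
```

```bash
python3 -m handwheel '[[-0.0036,-0.0006,-0.015,0,0,0.005,0.5],[0,0,-0.02,0,0,0,0.5],[0,0,-0.02,0,0,0,0.5],[0,0,-0.01,0,0,0,0.5],[0,0,0,0,0,0,0.5]]'>/dev/null;python3 st.py
python3 - <<'E'
from h import *
for n,c in (("scene",(240,110,330,210)),):
    im=capture(n)[:,:,::-1];cv2.imwrite(f"pics/{n}2.png",im)
    cv2.imwrite(f"pics/{n}2c.png",up(np.ascontiguousarray(im[c[1]:c[3],c[0]:c[2]]),6))
E
```

```text
t 4.02 pos [579.6  75.6  54.9] F [-0.3 -0.4 -0.1] M [ 0.   -0.07  0.05] w 42.7 yawx 70.19 tilt 0.14 j [  8.  42. -32. 116.  40.  33.  18.]
```

View pics/scene2c.png

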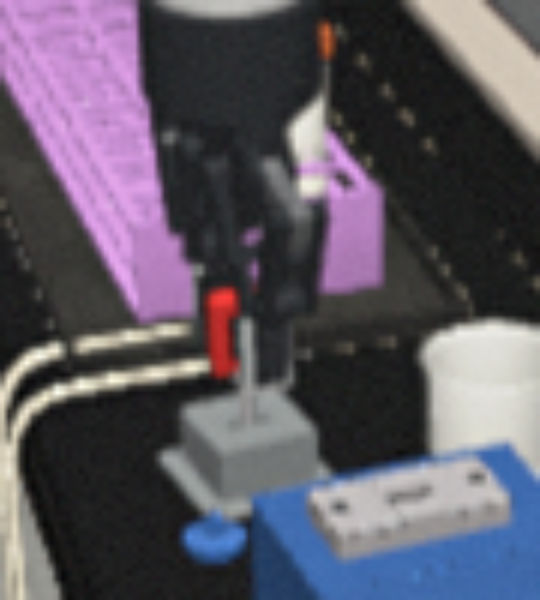

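```bash
python3 -m handwheel '[[0,0,0,0,0,0,0.5],[0,0,0,0,0,0,0.3],[0,0,0,0,0,0,0.2]]'>/dev/null;python3 st.py;python3 -m handwheel '[[0,0,0,0,0,0,0.1],[0,0,0,0,0,0,0.0],[0,0,0,0,0,0,0.0],[0,0,0,0,0,0,0.0],[0,0,0,0,0,0,0.0]]' 40;python3 st.py
```

```text
t 4.32 pos [581.   76.1  57.3] F [ 0.1 -0.6 -0.1] M [0.01 0.01 0.01] w 19.9 yawx 70.18 tilt 0.09 j [  8.  42. -32. 116.  40.  33.  18.]
time_s: 4.73
tool_pos: [580.8, 75.7, 57.2]
orientation: [[0.339, 0.001, -0.941], [0.941, -0.001, 0.339], [-0.0, -1.0, -0.001]]
force: [0.0, -1.0, 5.9]
grip_width: 9.8
t 4.73 pos [580.8  75.7  57.2] F [ 0.  -1.   5.9] M [-0.32  0.18 -0.01] w 9.8 yawx 70.17 tilt 0.07 j [  8.  42. -32. 116.  40.  33.  18.]
```

```bash
python3 -m handwheel '[[0,0,0.005,0,0,0,0],[0,0,0.01,0,0,0,0],[0,0,0.015,0,0,0,0.0],[0,0,0.02,0,0,0,0.0],[0,0,0.03,0,0,0,0.0]]'>/dev/null;python3 st.py;python3 -m handwheel '[[0,0,0.025,0,0,0,0.0],[0,0,0.0,0,0,0,0.0],[0,0,0.0,0,0,0,0.0]]'>/dev/null;python3 st.py
python3 - <<'E'
from h import *
for n,c in (("scene",(240,80,340,200)),):
    im=capture(n)[:,:,::-1];cv2.imwrite(f"pics/{n}3.png",im)
    cv2.imwrite(f"pics/{n}3c.png",up(np.ascontiguousarray(im[c[1]:c[3],c[0]:c[2]]),5))
E
```

```text
t 5.15 pos [579.3  75.8 136.4] F [ 0.5 -0.6  0.2] M [ 0.07 -0.06  0.03] w 9.8 yawx 70.21 tilt 0.17 j [ 12.  36. -38. 113.  33.  42.  24.]
t 5.40 pos [581.2  76.1 163.4] F [-0.6 -1.  -0.6] M [-0.01  0.04  0.03] w 9.8 yawx 70.16 tilt 0.19 j [ 14.  35. -40. 112.  31.  44.  26.]
```

View pics/scene3c.png

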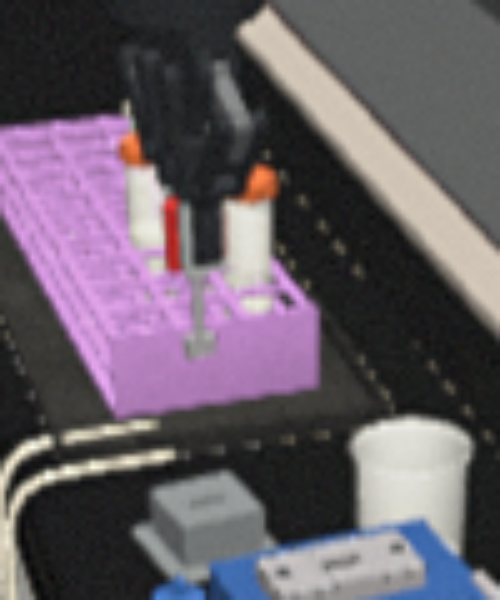

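```bash
python3 - <<'E'
from h import *
a=-.345
for z in(114.2,):
  for dx in(-6,-3,0,3,6):
    P=np.array([581.1+dx*np.cos(a),76+dx*np.sin(a),z]);print(dx,proj("scene",P))
  k=boxpts(-8,8,-3,3,0,12)@Rz(a).T+[581.1,76,z];q=proj("scene",k);print(q.min(0),q.max(0))
  k=np.array([[0,0,25.],[0,0,35]])@Rz(a).T+[581.1,76,z];print(proj("scene",k))
im=cv2.imread("pics/scene3.png")[125:155,270:290]
cv2.imwrite("pics/tip.png",up(im,20))
E
```

```text
-6 [[277.78372856 151.0174595 ]]
-3 [[278.8582501  150.78391591]]
0 [[279.93040222 150.55088782]]
3 [[281.00019271 150.31837353]]
6 [[282.06762935 150.08637135]]
[276.39779184 145.22358376] [283.26121039 151.62608539]
[[279.56084854 141.58082868]
 [279.41046203 137.93041177]]
```

View pics/tip.png

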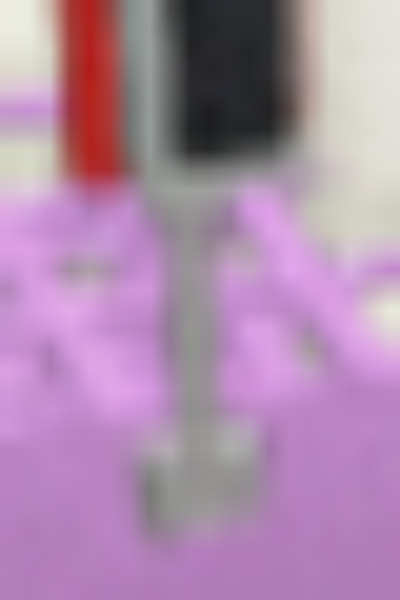

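```bash
python3 -m handwheel '[[-0.0135,-0.0322,0,0,0,-0.016,0],[-0.0135,-0.0322,0,0,0,-0.016,0],[-0.0135,-0.0322,0,0,0,-0.016,0],[-0.0135,-0.0322,0,0,0,-0.016,0],[-0.0135,-0.0325,-0.01,0,0,-0.016,0]]'>/dev/null;python3 -m handwheel '[[0,0,-0.005,0,0,0,0],[0,0,0,0,0,0,0],[0,0,0,0,0,0,0]]'>/dev/null;python3 st.py
python3 - <<'E'
from h import *
for n,c in (("scene",(270,130,350,210)),):
    im=capture(n)[:,:,::-1];cv2.imwrite(f"pics/{n}4.png",im)
    cv2.imwrite(f"pics/{n}4c.png",up(np.ascontiguousarray(im[c[1]:c[3],c[0]:c[2]]),7))
E
```

```text
t 6.12 pos [512.6 -85.  145.6] F [ 1.3  0.4 -0.3] M [ 0.02 -0.01  0.03] w 9.5 yawx 65.60 tilt 0.09 j [ 30.  32. -38. 121.  33.  37.  35.]
```

View pics/scene4c.png

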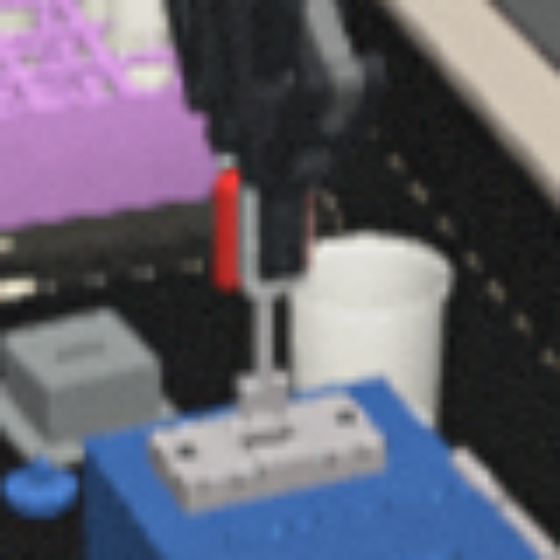

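```bash
python3 -m handwheel '[[0,0,-0.005,0,0,0,0],[0,0,0,0,0,0,0],[0,0,0,0,0,0,0]]'>/dev/null;python3 st.py;python3 -m handwheel '[[0,0,-0.001,0,0,0,0],[0,0,-0.001,0,0,0,0]]'>/dev/null;python3 st.py;python3 -m handwheel '[[0,0,-0.001,0,0,0,0],[0,0,0,0,0,0,0]]'>/dev/null;python3 st.py
```

```text
t 6.42 pos [513.1 -84.3 141.1] F [1.  0.2 0.5] M [0.05 0.02 0.06] w 9.5 yawx 65.70 tilt 0.03 j [ 30.  32. -38. 122.  33.  37.  34.]
t 6.58 pos [513.1 -84.9 139.3] F [-0.1 -1.1 -1.9] M [-0.03 -0.02  0.01] w 9.6 yawx 65.65 tilt 0.02 j [ 30.  32. -38. 122.  33.  37.  34.]
t 6.75 pos [512.9 -85.2 138.1] F [-1.  -0.3 -1.2] M [0.06 0.02 0.02] w 9.4 yawx 65.61 tilt 0.01 j [ 29.  32. -38. 122.  33.  36.  34.]
```

```bash
for i in 1; do python3 -m handwheel '[[0,0,-0.001,0,0,0,0],[0,0,0,0,0,0,0]]'>/dev/null;python3 st.py;python3 -m handwheel '[[0,0,-0.001,0,0,0,0],[0,0,0,0,0,0,0]]'>/dev/null;python3 st.py;python3 -m handwheel '[[0,0,-0.0007,0,0,0,0],[0,0,0,0,0,0,0]]'>/dev/null;python3 st.py; done
```

```text
t 6.92 pos [512.9 -85.3 137.2] F [ 0.4 -0.2 -0.5] M [-0.02  0.02  0.06] w 9.3 yawx 65.60 tilt 0.00 j [ 29.  33. -37. 122.  34.  36.  34.]
t 7.08 pos [512.9 -85.4 136.2] F [ 0.8 -0.3 -0.9] M [-0.   -0.05  0.03] w 9.4 yawx 65.59 tilt 0.00 j [ 29.  33. -37. 122.  34.  36.  34.]
t 7.25 pos [512.9 -85.3 135.5] F [ 0.4 -0.2 -1. ] M [-0.02 -0.03 -0.07] w 9.6 yawx 65.60 tilt 0.00 j [ 29.  33. -37. 122.  34.  36.  34.]
```

Tip is at about 86; no contact yet.

```bash
for i in 1; do python3 -m handwheel '[[0,0,-0.0007,0,0,0,0],[0,0,0,0,0,0,0]]'>/dev/null;python3 st.py;python3 -m handwheel '[[0,0,-0.0007,0,0,0,0],[0,0,0,0,0,0,0]]'>/dev/null;python3 st.py; done
```

```text
t 7.42 pos [512.9 -85.3 134.8] F [ 0.2 -0.5 -0.6] M [-0.    0.04  0.03] w 9.8 yawx 65.61 tilt 0.00 j [ 29.  33. -37. 122.  34.  36.  34.]
t 7.58 pos [512.9 -85.3 134.1] F [-0.8 -0.2 -1.3] M [-0.03  0.01  0.01] w 9.4 yawx 65.60 tilt 0.00 j [ 29.  33. -37. 122.  34.  36.  34.]
```

```bash
for i in 1; do python3 -m handwheel '[[0,0,-0.0007,0,0,0,0],[0,0,0,0,0,0,0]]'>/dev/null;python3 st.py;python3 -m handwheel '[[0,0,-0.0007,0,0,0,0],[0,0,0,0,0,0,0]]'>/dev/null;python3 st.py; python3 -m handwheel '[[0,0,-0.0007,0,0,0,0],[0,0,0,0,0,0,0]]'>/dev/null;python3 st.py;done
python3 - <<'E'
from h import *
for n,c in (("scene",(270,130,350,210)),):
    im=capture(n)[:,:,::-1];cv2.imwrite(f"pics/{n}5.png",im)
    cv2.imwrite(f"pics/{n}5c.png",up(np.ascontiguousarray(im[c[1]:c[3],c[0]:c[2]]),7))
E
```

```text
t 7.75 pos [512.9 -85.3 133.4] F [ 0.3 -0.6  0.1] M [-0.02  0.01  0.03] w 9.5 yawx 65.60 tilt 0.00 j [ 29.  33. -37. 122.  34.  36.  34.]
t 7.92 pos [512.9 -85.3 132.7] F [-0.   0.5 -0.2] M [-0.01  0.   -0.02] w 9.4 yawx 65.61 tilt 0.00 j [ 29.  33. -37. 122.  34.  36.  34.]
t 8.08 pos [512.9 -85.3 132. ] F [-0.  -0.2 -0.4] M [ 0.01  0.   -0.02] w 9.3 yawx 65.61 tilt 0.01 j [ 29.  33. -37. 122.  34.  36.  34.]
```

View pics/scene5c.png

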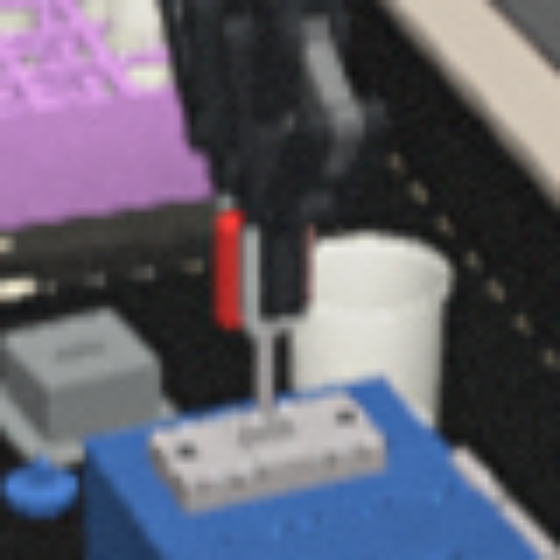

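```bash
for i in 1; do python3 -m handwheel '[[0,0,-0.001,0,0,0,0],[0,0,0,0,0,0,0]]'>/dev/null;python3 st.py;python3 -m handwheel '[[0,0,-0.001,0,0,0,0],[0,0,0,0,0,0,0]]'>/dev/null;python3 st.py; python3 -m handwheel '[[0,0,-0.001,0,0,0,0],[0,0,0,0,0,0,0]]'>/dev/null;python3 st.py;done
```

```text
t 8.30 pos [512.9 -85.3 130.9] F [-0.3 -0.1 -1. ] M [ 0.06  0.03 -0.03] w 9.6 yawx 65.61 tilt 0.00 j [ 29.  33. -37. 122.  34.  36.  33.]
t 8.47 pos [512.9 -85.3 129.9] F [-1.2  0.4 -1.1] M [-0.01  0.03 -0.02] w 9.7 yawx 65.61 tilt 0.01 j [ 29.  33. -37. 122.  34.  35.  33.]
t 8.63 pos [512.9 -85.3 128.9] F [ 1.  -0.1 -0.7] M [-0.03  0.06  0.01] w 9.6 yawx 65.61 tilt 0.01 j [ 29.  33. -37. 122.  34.  35.  33.]
```

```bash
for i in 1; do python3 -m handwheel '[[0,0,-0.001,0,0,0,0],[0,0,-0.001,0,0,0,0],[0,0,0,0,0,0,0]]'>/dev/null;python3 st.py;python3 -m handwheel '[[0,0,-0.001,0,0,0,0],[0,0,-0.001,0,0,0,0],[0,0,0,0,0,0,0]]'>/dev/null;python3 st.py; python3 -m handwheel '[[0,0,-0.001,0,0,0,0],[0,0,-0.001,0,0,0,0],[0,0,0,0,0,0,0]]'>/dev/null;python3 st.py;done
```

```text
t 8.88 pos [512.9 -85.2 126.9] F [-0.1 -0.4 -0.4] M [-0.04  0.02 -0.02] w 9.5 yawx 65.61 tilt 0.00 j [ 29.  33. -36. 122.  35.  35.  33.]
t 9.13 pos [512.9 -85.3 124.9] F [ 1.4 -0.4 -1. ] M [ 0.04 -0.04  0.02] w 9.6 yawx 65.61 tilt 0.01 j [ 29.  33. -36. 122.  35.  35.  33.]
t 9.38 pos [512.9 -85.3 122.9] F [ 0.  -0.7 -0.4] M [-0.04  0.02 -0.02] w 9.7 yawx 65.60 tilt 0.01 j [ 28.  34. -36. 122.  35.  35.  33.]
```

```bash
for i in 1; do python3 -m handwheel '[[0,0,-0.001,0,0,0,0],[0,0,-0.001,0,0,0,0],[0,0,0,0,0,0,0]]'>/dev/null;python3 st.py;python3 -m handwheel '[[0,0,-0.001,0,0,0,0],[0,0,-0.0005,0,0,0,0],[0,0,0,0,0,0,0]]'>/dev/null;python3 st.py; python3 -m handwheel '[[0,0,-0.0005,0,0,0,0],[0,0,-0.0005,0,0,0,0],[0,0,0,0,0,0,0]]'>/dev/null;python3 st.py;done
```

```text
t 9.63 pos [512.8 -85.3 120.9] F [ 0.  -0.8 -1.4] M [-0.05 -0.   -0.05] w 9.7 yawx 65.61 tilt 0.01 j [ 28.  34. -36. 122.  35.  34.  32.]
t 9.88 pos [512.9 -85.3 119.4] F [ 1.1  1.  -0.7] M [ 0.01  0.04 -0.08] w 9.6 yawx 65.61 tilt 0.01 j [ 28.  34. -36. 122.  35.  34.  32.]
t 10.13 pos [512.9 -85.3 118.5] F [-0.4  0.6  0.4] M [-0.03 -0.02  0.01] w 9.4 yawx 65.61 tilt 0.00 j [ 28.  34. -36. 123.  36.  34.  32.]
```

```bash
for i in 1; do python3 -m handwheel '[[0,0,-0.0005,0,0,0,0],[0,0,0,0,0,0,0]]'>/dev/null;python3 st.py;python3 -m handwheel '[[0,0,-0.0005,0,0,0,0],[0,0,0,0,0,0,0]]'>/dev/null;python3 st.py; python3 -m handwheel '[[0,0,-0.0005,0,0,0,0],[0,0,0,0,0,0,0]]'>/dev/null;python3 st.py;done
```

```text
t 10.30 pos [512.9 -85.3 118. ] F [-0.3  0.2 -1. ] M [ 0.07  0.01 -0.02] w 10.0 yawx 65.61 tilt 0.00 j [ 28.  34. -36. 123.  36.  34.  32.]
t 10.47 pos [512.9 -85.3 117.5] F [0.  0.2 0. ] M [-0.    0.03 -0.04] w 9.5 yawx 65.60 tilt 0.00 j [ 28.  34. -36. 123.  36.  34.  32.]
t 10.63 pos [512.9 -85.3 117. ] F [-0.3  0.1 -1.4] M [-0.05  0.01 -0.  ] w 9.5 yawx 65.60 tilt 0.00 j [ 28.  34. -36. 123.  36.  34.  32.]
```

```bash
for i in 1; do python3 -m handwheel '[[0,0,-0.0005,0,0,0,0],[0,0,0,0,0,0,0]]'>/dev/null;python3 st.py;python3 -m handwheel '[[0,0,-0.0004,0,0,0,0],[0,0,0,0,0,0,0]]'>/dev/null;python3 st.py; python3 -m handwheel '[[0,0,-0.0004,0,0,0,0],[0,0,0,0,0,0,0]]'>/dev/null;python3 st.py;done
```

```text
t 10.80 pos [512.9 -85.3 116.8] F [-2.1  0.1  4.6] M [0.01 0.29 0.04] w 9.7 yawx 65.61 tilt 0.02 j [ 28.  34. -36. 123.  36.  34.  32.]
t 10.97 pos [513.  -85.3 116.8] F [-2.2 -0.3  8.5] M [-0.02  0.5  -0.04] w 9.6 yawx 65.61 tilt 0.05 j [ 28.  34. -36. 123.  36.  34.  32.]
t 11.13 pos [513.  -85.2 116.7] F [-2.5 -0.3 14.4] M [-0.03  0.84 -0.04] w 9.5 yawx 65.61 tilt 0.07 j [ 28.  34. -35. 123.  36.  34.  32.]
```

```bash
python3 -m handwheel '[[0,0,0.0008,0,0,0,0],[0,0,0,0,0,0,0]]'>/dev/null;python3 st.py;python3 -m handwheel '[[0,0,0,0,0,-0.05,0],[0,0,0,0,0,-0.05,0],[0,0,0,0,0,0,0]]'>/dev/null;python3 st.py;python3 -m handwheel '[[0,0,0,0,0,-0.05,0],[0,0,0,0,0,-0.05,0],[0,0,0,0,0,0,0]]'>/dev/null;python3 st.py
```

```text
t 11.30 pos [513.  -85.3 116.8] F [-0.3 -0.1  4. ] M [-0.03  0.07  0.06] w 9.4 yawx 65.61 tilt 0.03 j [ 28.  34. -36. 123.  36.  34.  32.]
t 11.55 pos [513.4 -85.2 116.8] F [-0.3 -0.1  4.3] M [ 0.01 -0.04 -0.  ] w 9.4 yawx 59.75 tilt 0.06 j [ 27.  34. -34. 123.  34.  33.  28.]
t 11.80 pos [513.3 -85.4 116.9] F [-0.3 -1.   5.5] M [-0.06  0.07  0.01] w 9.7 yawx 54.09 tilt 0.05 j [ 26.  33. -32. 123.  33.  33.  23.]
```

```bash
for i in 1; do python3 -m handwheel '[[0,0,0,0,0,-0.05,0],[0,0,0,0,0,-0.05,0],[0,0,0,0,0,0,0]]'>/dev/null;python3 st.py;python3 -m handwheel '[[0,0,0,0,0,-0.05,0],[0,0,0,0,0,-0.05,0],[0,0,0,0,0,0,0]]'>/dev/null;python3 st.py;python3 -m handwheel '[[0,0,0,0,0,-0.05,0],[0,0,0,0,0,-0.05,0],[0,0,0,0,0,0,0]]'>/dev/null;python3 st.py;done
```

```text
t 12.05 pos [513.3 -85.4 116.8] F [ 0.2 -0.3  6.2] M [-0.1   0.04  0.05] w 9.7 yawx 48.39 tilt 0.05 j [ 25.  33. -31. 123.  32.  32.  19.]
t 12.30 pos [513.3 -85.3 116.8] F [-0.1 -0.5  5.7] M [-0.1   0.09  0.08] w 9.4 yawx 42.67 tilt 0.05 j [ 24.  33. -29. 123.  30.  31.  15.]
t 12.55 pos [513.3 -85.3 116.8] F [-0.5 -0.3  5.1] M [-0.07  0.01  0.08] w 9.6 yawx 36.93 tilt 0.05 j [ 23.  32. -28. 123.  29.  31.  10.]
```

```bash
for i in 1; do python3 -m handwheel '[[0,0,0,0,0,-0.05,0],[0,0,0,0,0,-0.05,0],[0,0,0,0,0,0,0]]'>/dev/null;python3 st.py;python3 -m handwheel '[[0,0,0,0,0,-0.05,0],[0,0,0,0,0,-0.05,0],[0,0,0,0,0,0,0]]'>/dev/null;python3 st.py;python3 -m handwheel '[[0,0,0,0,0,-0.05,0],[0,0,0,0,0,-0.05,0],[0,0,0,0,0,0,0]]'>/dev/null;python3 st.py;python3 -m handwheel '[[0,0,0,0,0,-0.05,0],[0,0,0,0,0,-0.05,0],[0,0,0,0,0,0,0]]'>/dev/null;python3 st.py;done
```

```text
t 12.80 pos [513.3 -85.4 116.8] F [-0.1 -1.1  5.1] M [-0.09  0.01  0.03] w 9.4 yawx 31.21 tilt 0.05 j [ 21.  32. -26. 123.  27.  30.   6.]
t 13.05 pos [513.3 -85.4 116.8] F [-0.4 -0.4  6.1] M [-0.12  0.04  0.  ] w 9.3 yawx 25.47 tilt 0.05 j [ 20.  32. -24. 123.  26.  30.   2.]
t 13.30 pos [513.3 -85.4 116.8] F [-0.4 -0.   4.7] M [-0.14  0.01 -0.01] w 9.6 yawx 19.75 tilt 0.05 j [ 19.  32. -23. 123.  24.  29.  -2.]
t 13.55 pos [513.4 -85.4 116.8] F [-0.1 -0.5  6.3] M [-0.18  0.02  0.07] w 9.2 yawx 14.02 tilt 0.05 j [ 18.  31. -21. 123.  23.  29.  -6.]
```

```bash
for i in 1; do python3 -m handwheel '[[0,0,0,0,0,-0.05,0],[0,0,0,0,0,-0.05,0],[0,0,0,0,0,0,0]]'>/dev/null;python3 st.py;python3 -m handwheel '[[0,0,0,0,0,-0.05,0],[0,0,0,0,0,-0.05,0],[0,0,0,0,0,0,0]]'>/dev/null;python3 st.py;python3 -m handwheel '[[0,0,0,0,0,-0.05,0],[0,0,0,0,0,-0.05,0],[0,0,0,0,0,0,0]]'>/dev/null;python3 st.py;python3 -m handwheel '[[0,0,0,0,0,-0.05,0],[0,0,0,0,0,-0.03,0],[0,0,0,0,0,0,0],[0,0,0,0,0,0,0],[0,0,0,0,0,0,0]]'>/dev/null;python3 st.py;done
python3 - <<'E'
from h import *
for n,c in (("scene",(260,110,380,280)),):
    im=capture(n)[:,:,::-1];cv2.imwrite(f"pics/{n}6.png",im)
    cv2.imwrite(f"pics/{n}6c.png",up(np.ascontiguousarray(im[c[1]:c[3],c[0]:c[2]]),3.5))
E
```

```text
t 13.80 pos [513.3 -85.4 116.8] F [-0.5 -0.5  5.8] M [-0.15 -0.02  0.01] w 9.3 yawx 8.29 tilt 0.05 j [ 17.  31. -19. 123.  21.  29. -10.]
t 14.05 pos [513.3 -85.4 116.8] F [-0.2 -0.8  6.4] M [-0.15  0.01  0.02] w 9.7 yawx 2.56 tilt 0.05 j [ 16.  31. -18. 123.  20.  28. -14.]
t 14.30 pos [513.4 -85.4 116.8] F [-0.3 -0.7  5.1] M [-0.23  0.03  0.02] w 9.9 yawx -3.18 tilt 0.05 j [ 15.  31. -16. 123.  18.  28. -18.]
t 14.72 pos [513.4 -85.4 116.8] F [-0.6 -0.9  6.6] M [-0.24 -0.01 -0.01] w 9.8 yawx -7.59 tilt 0.05 j [ 14.  31. -15. 123.  17.  28. -22.]
```

View pics/scene6c.png

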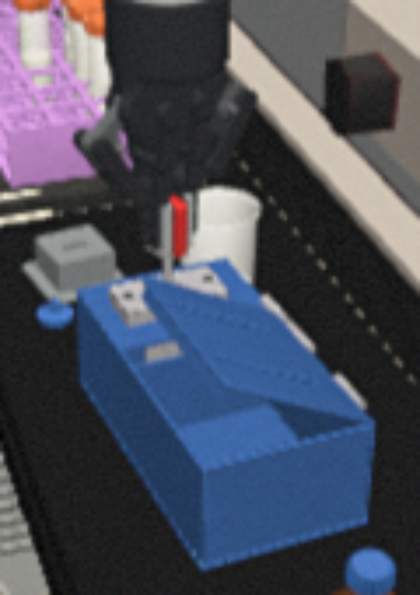

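The lid is up: its panel is raised at crop (250,340). Next I'll release the key and retreat.

```bash
python3 -m handwheel '[[0,0,0.0003,0,0,0,0],[0,0,0,0,0,0,0.1],[0,0,0,0,0,0,0.2],[0,0,0,0,0,0,0.3],[0,0,0,0,0,0,0.35]]'>/dev/null;python3 st.py;python3 -m handwheel '[[0,0,0,0,0,0,0.35],[0,0,0.005,0,0,0,0.35],[0,0,0.01,0,0,0,0.35],[0,0,0.015,0,0,0,0.35],[0,0,0.02,0,0,0,0.35]]'>/dev/null;python3 st.py;python3 -m handwheel '[[0,0,0.025,0,0,0,0.35],[0,0,0.025,0,0,0,0.35],[0,0,0.02,0,0,0,0.35],[0,0,0,0,0,0,0.35],[0,0,0,0,0,0,0.35]]'>/dev/null;python3 st.py
python3 - <<'E'
from h import *
for n,c in (("scene",(260,90,380,280)),):
    im=capture(n)[:,:,::-1];cv2.imwrite(f"pics/{n}7.png",im)
    cv2.imwrite(f"pics/{n}7c.png",up(np.ascontiguousarray(im[c[1]:c[3],c[0]:c[2]]),3))
    for t in("amber_bottle","vial","cup","filter"): print(t,[(b["point"],round(b["confidence"],2)) for b in boxes_of(n,t)][:1])
E
```

```text
t 15.18 pos [512.6 -85.2 116.6] F [ 0.4 -0.8  0.2] M [-0.01  0.01 -0.  ] w 29.5 yawx -7.70 tilt 0.05 j [ 14.  31. -15. 124.  17.  28. -22.]
t 15.60 pos [512.3 -85.1 167.4] F [-0.4 -0.4  0.2] M [ 0.   -0.03  0.03] w 30.0 yawx -7.71 tilt 0.11 j [ 16.  26. -18. 121.  14.  34. -19.]
t 16.02 pos [513.4 -85.4 238.6] F [-0.1 -0.2 -0.6] M [ 0.01 -0.02 -0.01] w 29.8 yawx -7.74 tilt 0.18 j [ 18.  21. -20. 117.  10.  44. -16.]
amber_bottle [([365.1, 299.9], 0.79)]
vial [([405.1, 305.2], 0.52)]
cup [([323.1, 172.8], 0.68)]
filter [([275.9, 200.1], 0.6)]
```

View pics/scene7c.png

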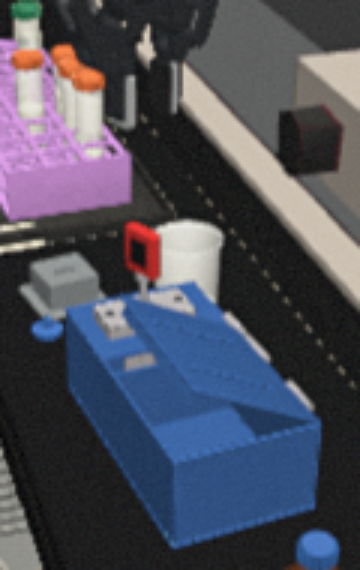

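```bash
python3 - <<'E'
from h import *
im=cv2.imread("pics/scene7.png");u=up(im)
b,g,r=[u[:,:,i].astype(int) for i in range(3)]
m=pick((r-np.maximum(g,b)>70),(305,172));q=hullpts(m);print("obs",q.min(0),q.max(0))
P=boxpts(-16,16,-5,5,48,86)@Rz(-.426-1.28).T+[513.2,-85.3,67.5];q=proj("scene",P);print("pred",q.min(0),q.max(0))
finish_job()
E
```

```text
obs [301.3125 163.3125] [312.6875 182.8125]
pred [301.54731122 162.45824824] [314.3075694  184.23065497]
the job is handed in; nothing more can be done
```

I took the key from its stand and pushed it fully home in the lock. I then turned it clockwise until the lid popped open, released it and handed the job in at about 16 s. No verdict was reported.

- **Insertion:** Using both cameras, I put the keyhole about 4.5 mm toward the box front from `lock_mid` and the plate about 7.5 mm above it. The key went in on the first descent without touching the plate, so no side-to-side search was needed. It met the floor at the predicted depth, with its tip at about z 67.5 mm. The force there was about 14 N, and I eased it to about 4 N before turning.
- **Turn:** I turned the key 1.28 rad with the measured force at no more than about 7 N. Less the 0.15 rad play, the core should be at about 1.13 rad or more; I did not measure the core itself.
- **Last checks:** The last picture shows the lid standing open, with the key upright and turned in the lock. The gripper is open and about 120 mm higher. The red handle is within about 1.6 pixels of where a fully home key should appear (observed columns 301–313, predicted 302–314). That is within what the blur allows.
- **Bystanders:** The bottle, vial, beaker and filter are all within about 2 pixels of where they started.

No check failed. The two cameras' box positions differed by about 1.5 mm, and I used a position between the two.

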